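Set the splitter's thickness dial and clamp it

TASK

On the green leather splitter, push the dial round by its upright black pin until the black index line on the dial lines up with the red line on the scale, and leave it there. Then push the orange-tipped clamp lever round, clockwise seen from above, until it is fully against its stop beside the dial. Only push with the fingers: do not grip the pin or the lever, and leave the blue spool, the dye bottle and the wax block where they are.

Things in the scene. Friction and masses are not known exactly. Their poses are not given: they have to be found in the camera images.
- splitter: Green leather splitter, fixed to the table: a plate 165 mm (its x) by 275 mm (its y) and 12 mm thick, with a round dial housing 160 mm in diameter standing at its origin, top of the scale ring 71 mm above the table. Origin on the dial's axis at table height; z up. At its y = +82 to +132 mm stands a feed roller between two cheeks, 65 mm high. It turns and shifts from run to run.
- dial_axis (a point): The point on the dial's vertical axis at the dial's upper face (77 mm above the table). The dial is an aluminium disc 114 mm in diameter, with a hub 26 mm wide and 4 mm high in the middle. Same axes as the splitter.
- dial (a joint): Angle of the dial (rad), growing counter-clockwise seen from above; 0 when the black index line points along the splitter's +x. Always starts counter-clockwise of the red line, 0.4 to 2.1 rad from it. It turns freely by -2.6 to 2.6, has a stiff friction (about 3 N at the pin) and stays where it is left.
- index_tip (a point): Outer end of the dial's black index line (4 mm wide), 58 mm from the dial's axis, on the dial's upper face.
- red_clip: Red clip on the scale ring, fixed; its red line, 4 mm wide, is the target scale line. Origin on the dial's axis at table height; the line runs radially along its x axis from 59 to 78 mm, and the clip ends at 86 mm. Highest point 75 mm above the table. It sits at another place on the scale in each run.
- red_tip (a point): Inner end of the red line, 58 mm from the dial's axis, at the height of the dial's face. Index and red line are lined up when index_tip is here.
- pin (a point): Upright black finger pin on the dial, 14 mm in diameter, 42 mm from the axis, exactly opposite the index line. This point is on the pin's axis, 101 mm above the table; the pin ends 118 mm above the table, and rises 41 mm from the dial's face.
- clamp (a joint): Angle of the clamp lever (rad): 0 when it points along the splitter's -y (open), growing as it swings clockwise seen from above, towards the splitter's -x; the stop is at 1.4 (fully clamped). Starts at 0.0 to 0.3. It takes about 2 N at its grip and stays where it is left.
- clamp_grip (a point): Upright orange grip at the lever's end, 16 mm in diameter, 70 mm from the lever's pivot, rising from 57 to 105 mm above the table. This point is on the grip's axis 88 mm above the table. The lever's bar, 10 mm thick, is 60 mm above the table.
- clamp_pivot (a point): On the vertical axis of the clamp lever, at the splitter's x = 30 mm, y = -115 mm, 88 mm above the table (over the lever's boss, which is 67 mm high).
- spool_blue: Loose thread spool with blue thread, 43 mm across, 63 mm high; bystander. Origin at its foot.
- dye_bottle: Loose small tan bottle with a black cap, 36 mm across, 66 mm high; bystander. Origin at its foot.
- wax_block: Loose amber block of beeswax, 34 x 52 x 18 mm; bystander. Origin at its underside.

How it is judged:
By the outcome, as a careful person would: the job done as asked, in the order asked, and still so for the second after the job is handed in, with the robot touching nothing.
It also fails if it takes over 58 s, if anything falls off the work surface, if the arm or the gripper's body presses on something with over 40 N, if the wrist force passes 120 N, or if a joint passes its speed limit or range.

ROBOT

A 6-joint arm with a two-finger parallel gripper is mounted at the origin on the work surface; the furniture and walls round the work are solid. World frame = base frame: x ahead of the robot, y to its left, z up, the work surface at z = 0. Lengths are in m, angles in rad, forces in N, time in s.
With the tool pointing down it reaches from about 0.425 to 0.95 m from the base axis. Payload 3.5 kg.
Tool frame: the origin (TCP) lies at the very end of the fingers, on their centre line; the grasp point (between the pads) lies 19 mm behind it (ctrl.grip_point_offset is the distance from the TCP to the grasp point, in m); z points along the fingers, y is the line along which they close (so a half turn about z gives the same grasp; the last joint's range is limited). The gripper opens to 85 mm and grips with 20 to 120 N. Pads are 22 mm wide; open, the fingers measure 114 mm over their backs; the gripper's body (76 mm by 85 mm) begins 54 mm behind the grasp point. The pads swing forward as they close: fully open they stand 13 mm farther back than shut.
Start: joints at [-1.422, 0.286, 1.577, -0, 1.279, -0.15], TCP at [0.199, -0.645, 0.231] pointing down, gripper open.
Joint ranges: [-2.77, 2.77], [-0.9, 2.22], [0.21, 2.48], [-1.53, 4.67], [0.24, 2.81], [-2.84, 2.84]. Speed limits (rad/s): [2.79, 2.79, 3.14, 3.14, 3.14, 3.14].

INTERFACE

Orientations are given as a unit quaternion [x, y, z, w].
In Python, from plant import telemetry, vision, ctrl gives the robot as it stands.
- The arm moves only by the tool arm_command, never from a script. Its argument "series" is one flat list of numbers, 7 for each row, row after row: the shift along the tool's x, y, z in cm, then the turn, a rotation vector about the tool's x, y, z in degrees, then the closure, from 0 (fully open) to 1 (shut). A call has 1 to 10 rows; each row is the pose to reach, as a shift and turn from the pose commanded when the call began, along the tool's axes at that moment; what a row does not reach only later rows make up. A row lasts 1/12 s, in which the tool goes at most 41.7 mm and 7.16 degrees, less where a joint would pass 70% of its speed; a pose out of reach is approached as far as the arm can. A call with a gripper value outside its range is refused whole. The fingers move at their own pace and stop on an object; "force" is the grip in N (left out, the last holds). Time passes only in rows, so rows that repeat a pose let the fingers close. It gives the time, the measured TCP pose, the force, the opening and the grip force at its end, in the units of the state.
- telemetry.get_state(): the state, without advancing time (a new reading comes with each control period).
- vision.read_camera(name): name is "side" or "top"; returns a dict with "color" (420x560x3 uint8, blue, green, red), "K" (3x3 intrinsics, pixels), "rvec" (rotation vector, rad) and "tvec" (3), from world to camera coordinates, as OpenCV has them. Camera axes: x right, y down, z forward; pixel columns grow to the right and rows downward; lengths in m; the calibration is good to about 2 mm. A picture is of the moment at which its call begins. There is no depth.
- ctrl.sign_off(): hands the job in; it is judged then, once.
The state is a dict: "time": time; "qpos": joint angles; "dq": joint speeds; "joint_efforts": joint torques, N m; "eef_pos": TCP position; "tcp_rot": TCP orientation; "contact_force": force on the tool from outside, world axes, zero at the start; "wrist_torque": the same for the moment, N m; "opening": opening from 0.0 (shut) to 1.0 (fully open); "finger_force": force on a finger pad.
Only numpy, scipy, OpenCV 4.12 (cv2) and the standard library are available. Lean on these libraries where they do the work, as an engineer would, in place of code of your own. Each camera call takes 0.05 s, during which the arm holds its last target. There are 200 camera calls.

## Working session

There is one attempt and no reset: what is moved stays moved. The work goes in short steps, Python scripts to look and compute and a tool call to move; the robot and the scene stay as the last step left them, time stands still between calls to the robot, and variables do not carry over. Pictures are saved under pics/ and viewed, at most 10 in all, crops included, and the job is handed in when it is done.

Besides the shell and the picture viewer there is one more tool, called after ">>>" as name(argument=value, ...), one argument or row to a line, values as JSON. arm_command: Moves the arm, as the interface text tells. Its arguments: {"type":"object","properties":{"series":{"type":"array","items":{"type":"number"}},"force":{"type":"number"}},"required":["series"]}

```bash
mkdir -p pics; ls
python3 - <<'E'
from plant import telemetry, vision, ctrl
import cv2
for n in("side","top"):
    c=vision.read_camera(n); cv2.imwrite(f"pics/{n}0.png",c["color"]); print(n,c["K"].tolist(),c["rvec"],c["tvec"])
s=telemetry.get_state(); print(s["time"],s["eef_pos"],s["tcp_rot"],s["opening"])
E
```

```text
pics
side [[463.10539786807055, 0.0, 283.0163978753619], [0.0, 463.10539786807055, 205.7225172162735], [0.0, 0.0, 1.0]] [ 2.1631025  -0.04447165  0.00237976] [-0.49923277  0.08657631  1.03974333]
top [[382.30739230640893, 0.0, 278.1880783030248], [0.0, 382.30739230640893, 211.26415258340413], [0.0, 0.0, 1.0]] [ 2.13950519 -2.15780633  0.10829217] [0.01236087 0.48144942 0.9445857 ]
0.1 [ 0.19863612 -0.64449125  0.23007177] [ 9.88856616e-01  1.48867241e-01 -5.01180653e-06 -1.06683542e-03] 0.9943967048525352
```

View pics/top0.png

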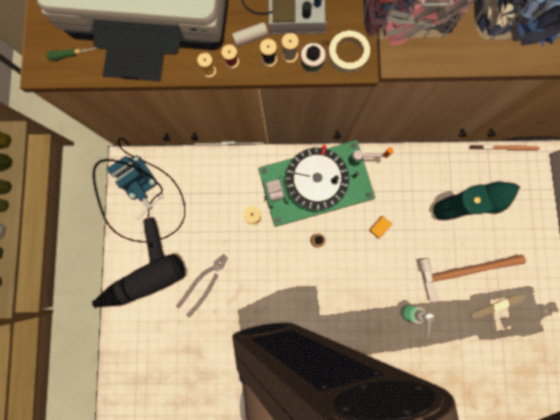

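View pics/side0.png

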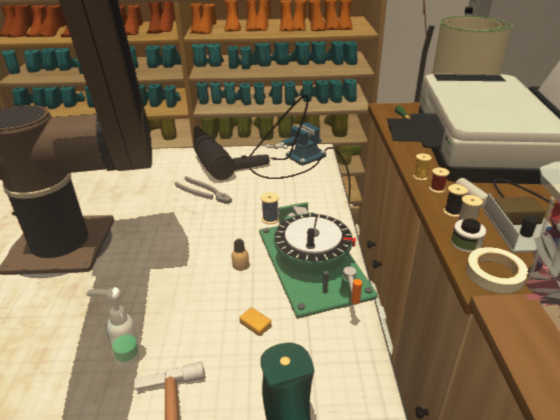

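The top picture shows the splitter at about (317,182): index line towards (297,175), pin near (335,181), red clip near (323,150) and grip at (388,153). I'll enlarge it for measurement.

```bash
cat > h.py <<'E'
import numpy as np, cv2
from plant import telemetry, vision, ctrl
def cam(n):
    c=vision.read_camera(n); R=cv2.Rodrigues(np.array(c["rvec"]))[0]; return c["color"],np.array(c["K"]),R,np.array(c["tvec"]).ravel()
def back(c,uv,z):
    _,K,R,t=c; d=R.T@np.linalg.inv(K)@np.array([*uv,1.]); o=-R.T@t
    return o+d*(z-o[2])/d[2]
def proj(c,P):
    _,K,R,t=c; p=(R@np.atleast_2d(P).T).T+t; p=p@K.T; return p[:,:2]/p[:,2:]
def crop(c,x,y,w,h,k,f):
    cv2.imwrite(f,cv2.resize(c[0][y:y+h,x:x+w],None,fx=k,fy=k,interpolation=cv2.INTER_CUBIC))
E
python3 - <<'E'
from h import *
t=cam("top"); crop(t,245,130,160,100,5,"pics/t1.png")
s=cam("side"); crop(s,255,190,130,130,4.5,"pics/s1.png")
E
```

```text
(no output)
```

View pics/t1.png

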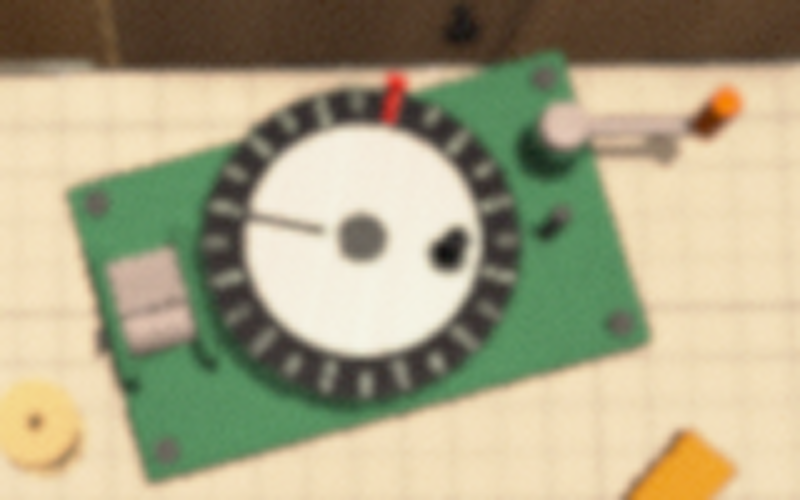

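View pics/s1.png

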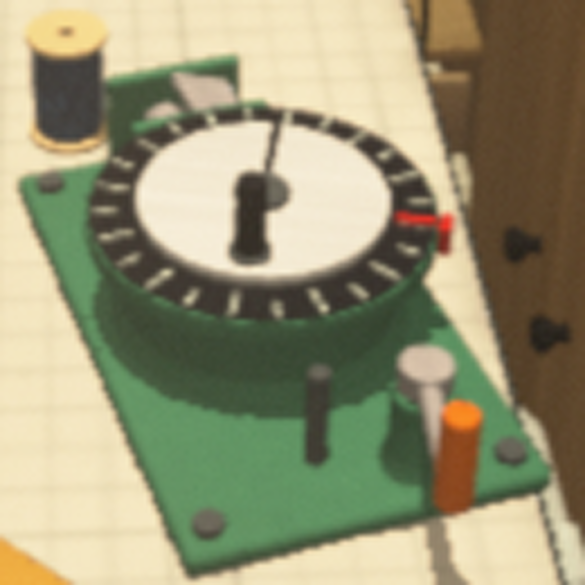

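The crop shows dial centre (362,238), index from (322,231) to (248,216), red clip (390,122) to (397,76), pin base (446,258), pin top (458,238), grip top (726,102) and pivot boss (562,124). The stop post is at (550,225).

Run:
```python
from h import *
t=cam("top"); s=cam("side")
T=lambda u,v,z: back(t,(245+(u+.5)/5-.5,130+(v+.5)/5-.5),z)
S=lambda u,v,z: back(s,(255+(u+.5)/4.5-.5,190+(v+.5)/4.5-.5),z)
np.set_printoptions(precision=4,suppress=True)
print("hub T",T(362,238,.081),"S",S(277,193,.081))
c=T(362,238,.081)
for n,p in dict(idxo=T(248,216,.077),idxi=T(322,231,.077),redi=T(390,122,.074),redo=T(396,82,.075),pintop=T(458,238,.118),pinbase=T(446,258,.077)).items():
    d=(p-c)[:2]; print(n,p,np.hypot(*d)*1e3,np.degrees(np.arctan2(d[1],d[0])))
c2=S(277,193,.081)
for n,p in dict(idxo=S(279,122,.077),redi=S(398,217,.074),redo=S(447,219,.075),pintop=S(251,180,.118)).items():
    d=(p-c2)[:2]; print("S",n,p,np.hypot(*d)*1e3,np.degrees(np.arctan2(d[1],d[0])))
print("grip",T(726,102,.105),S(463,413,.105),"piv",T(562,124,.067),S(427,365,.067))
print("stop post T", T(565,213,.05),S(318,370,.05))
k=[T(*p,.012) for p in((68,190),(560,52),(650,343),(150,480))]
print(k); 
for a,b in((0,1),(3,2),(0,3),(1,2)):
    d=(k[b]-k[a])[:2]; print(np.hypot(*d),np.degrees(np.arctan2(d[1],d[0])))
```

```text
hub T [ 0.5578 -0.0879  0.081 ] S [ 0.5642 -0.0929  0.081 ]
idxo [ 0.5703 -0.0327  0.077 ] 56.6028322789122 77.25307483992405
idxi [ 0.5624 -0.0687  0.077 ] 19.664761108516274 76.56589449938292
redi [ 0.6175 -0.1034  0.074 ] 61.654120552449875 -14.580420872133319
redo [ 0.6374 -0.1067  0.075 ] 81.84428648692116 -13.289495334812896
pintop [ 0.5494 -0.1295  0.118 ] 42.44584516065368 -101.41063128569883
pinbase [ 0.5482 -0.1289  0.077 ] 42.11777122922748 -103.12525344686506
S idxo [ 0.5708 -0.0328  0.077 ] 60.38450446311428 83.732078314577
S redi [ 0.6171 -0.104   0.074 ] 54.04699831117082 -11.916715454086269
S redo [ 0.6382 -0.1079  0.075 ] 75.49668230380873 -11.453537773464003
S pintop [ 0.5488 -0.1317  0.118 ] 41.79370460939238 -111.68561063728481
grip [ 0.6166 -0.2601  0.105 ] [ 0.6173 -0.2623  0.105 ] piv [ 0.6172 -0.1893  0.067 ] [ 0.6168 -0.1935  0.067 ]
stop post T [ 0.576  -0.1925  0.05  ] [ 0.5746 -0.1756  0.05  ]
[array([0.6   , 0.0604, 0.012 ]), array([ 0.6713, -0.2   ,  0.012 ]), array([ 0.5153, -0.2414,  0.012 ]), array([0.4465, 0.0182, 0.012 ])]
0.2699904442939971 -74.68892344294161
0.26855363157358486 -75.14692415732841
0.1592845778533061 -164.60750122042776
0.16143571262015644 -165.12158027940566
```

```bash
cat >> h.py <<'E'
from scipy.spatial.transform import Rotation as Ro
C=np.array([.558,-.088])
def plan(targets,clo=1):
    s=telemetry.get_state(); R0=Ro.from_quat(s["tcp_rot"]); p0=np.array(s["eef_pos"])
    print("t",round(s["time"],2),"p",np.round(p0,4),"yaw",round(np.degrees(np.arctan2(*R0.as_matrix()[[1,0],0])),1),"F",np.round(s["contact_force"],1))
    for x,y,z,yaw in targets:
        a=np.radians(yaw); R1=Ro.from_matrix([[np.cos(a),np.sin(a),0],[np.sin(a),-np.cos(a),0],[0,0,-1]])
        d=R0.inv().apply(np.array([x,y,z])-p0)*100; w=(R0.inv()*R1).as_rotvec(degrees=True)
        print(",".join(f"{v:.2f}" for v in d)+","+",".join(f"{v:.1f}" for v in w)+f",{clo}")
def pinpush(phi,gap=0,z=.088,back=.018):
    "tool pose whose +x face pushes the pin at bearing phi (deg) clockwise"
    f=np.radians(phi); u=np.array([np.sin(f),-np.cos(f)]); p=C+.042*np.array([np.cos(f),np.sin(f)])-(back+gap)*u
    return (*p,z,phi-90)
E
python3 - <<'E'
from h import *
plan([(*pinpush(-103,.014)[:2],.2,167)])
t=cam("top")
print(back(t,(320,143),0), [back(t,(320,80),z) for z in(.1,.2,.3)],back(t,(220,143),0))
E
```

```text
t 0.3 p [ 0.1987 -0.6449  0.2309] yaw 17.1 F [ 0.3  0.6 -0.5]
51.39,-37.40,3.12,-0.0,-0.1,-149.9,1
[ 0.66818072 -0.10443274  0.        ] [array([ 0.79709843, -0.09838805,  0.1       ]), array([ 0.74867189, -0.08871596,  0.2       ]), array([ 0.70024535, -0.07904386,  0.3       ])] [6.71897476e-01 1.64272836e-01 1.11022302e-16]
```

Run:
```python
from h import *
t=cam("top");s=cam("side")
for a,b in (((349,50),(497,268)),((313,55),(469,235)),((205,62),(424,160))):
    P=[c[1]@np.c_[c[2],c[3]] for c in (t,s)]
    X=cv2.triangulatePoints(P[0],P[1],np.array(a,float),np.array(b,float)).ravel(); X=X[:3]/X[3]; print(X, back(t,(320,80),X[2]-.02), back(s,(429,260),X[2]-.02))
```

```text
[ 0.9014962  -0.18056492  0.04989161] [ 0.8310495  -0.10516901  0.02989161] [ 0.78945012 -0.1288476   0.02989161]
[ 0.88291069 -0.08548027  0.05725767] [ 0.82748237 -0.10445655  0.03725767] [ 0.78576938 -0.13724747  0.03725767]
[0.8613309  0.19026732 0.08232034] [ 0.81534539 -0.10203247  0.06232034] [ 0.77324584 -0.16582762  0.06232034]
```

>>> arm_command(
  series=[51.4,-37.4,3.1,0,0,-150,1,51.4,-37.4,3.1,0,0,-150,1,51.4,-37.4,3.1,0,0,-150,1,51.4,-37.4,3.1,0,0,-150,1,51.4,-37.4,3.1,0,0,-150,1,51.4,-37.4,3.1,0,0,-150,1,51.4,-37.4,3.1,0,0,-150,1,51.4,-37.4,3.1,0,0,-150,1,51.4,-37.4,3.1,0,0,-150,1,51.4,-37.4,3.1,0,0,-150,1],
  force=40,
)

```text
time: 1.28
eef_pos: [0.4492, -0.3102, 0.2114]
tcp_rot: [0.713, 0.701, 0.0, 0.0]
contact_force: [1.1, -0.4, 0.9]
opening: -0.002
finger_force: 0.0
```

Run:
```python
from h import *
plan([(*pinpush(-103,.014)[:2],.2,167)])
```

```text
t 1.28 p [ 0.4492 -0.3102  0.2114] yaw 89.1 F [ 1.1 -0.4  0.9]
17.62,12.77,1.13,0.0,0.1,-77.9,1
```

>>> arm_command(
  series=[17.6,12.8,1.1,0,0,-78,1,17.6,12.8,1.1,0,0,-78,1,17.6,12.8,1.1,0,0,-78,1,17.6,12.8,1.1,0,0,-78,1,17.6,12.8,1.1,0,0,-78,1,17.6,12.8,1.1,0,0,-78,1,17.6,12.8,1.1,0,0,-78,1,17.6,12.8,1.1,0,0,-78,1,17.6,12.8,1.1,0,0,-78,1,17.6,12.8,1.1,0,0,-78,1],
)

```text
time: 2.12
eef_pos: [0.5803, -0.1385, 0.2001]
tcp_rot: [0.167, 0.986, -0.0, 0.0]
contact_force: [0.8, 0.7, -0.1]
opening: 0.003
finger_force: 0.0
```

Run:
```python
from h import *
q=pinpush(-103,.014)
plan([(*q[:2],.2,167),q])
```

```text
t 2.12 p [ 0.5803 -0.1385  0.2001] yaw 160.8 F [ 0.8  0.7 -0.1]
0.13,0.21,0.01,-0.0,0.0,-6.2,1
0.13,0.21,11.21,-0.0,0.0,-6.2,1
```

>>> arm_command(
  series=[0.1,0.2,0,0,0,-6.2,1,0.1,0.2,4,0,0,-6.2,1,0.1,0.2,8,0,0,-6.2,1,0.1,0.2,10.5,0,0,-6.2,1,0.1,0.2,11.2,0,0,-6.2,1,0.1,0.2,11.2,0,0,-6.2,1],
)

```text
time: 2.62
eef_pos: [0.5781, -0.1359, 0.0854]
tcp_rot: [0.117, 0.993, 0.001, -0.003]
contact_force: [-0.5, -1.1, -0.1]
opening: 0.0
finger_force: 0.0
```

Run:
```python
from h import *
plan([pinpush(p) for p in (-103,-110,-117,-124,-131,-138,-145,-152,-159,-166)])
t=cam("top");s=cam("side")
a=cv2.resize(t[0][130:230,260:380],None,fx=4,fy=4,interpolation=2);b=cv2.resize(s[0][190:290,260:340],None,fx=4,fy=4,interpolation=2)
cv2.imwrite("pics/d1.png",np.hstack([a[:, :480],b[:, :320]]))
```

```text
t 2.62 p [ 0.5781 -0.1359  0.0854] yaw 166.6 F [-0.5 -1.1 -0.1]
1.24,0.01,-0.25,0.1,-0.3,-0.4,1
1.76,-0.18,-0.25,0.0,-0.3,6.6,1
2.30,-0.31,-0.25,0.0,-0.3,13.6,1
2.86,-0.37,-0.25,-0.0,-0.3,20.6,1
3.42,-0.36,-0.24,-0.0,-0.3,27.6,1
3.97,-0.29,-0.24,-0.0,-0.3,34.6,1
4.51,-0.14,-0.24,-0.1,-0.3,41.6,1
5.03,0.06,-0.23,-0.1,-0.3,48.6,1
5.51,0.33,-0.23,-0.1,-0.3,55.6,1
5.97,0.66,-0.23,-0.1,-0.3,62.6,1
```

View pics/d1.png

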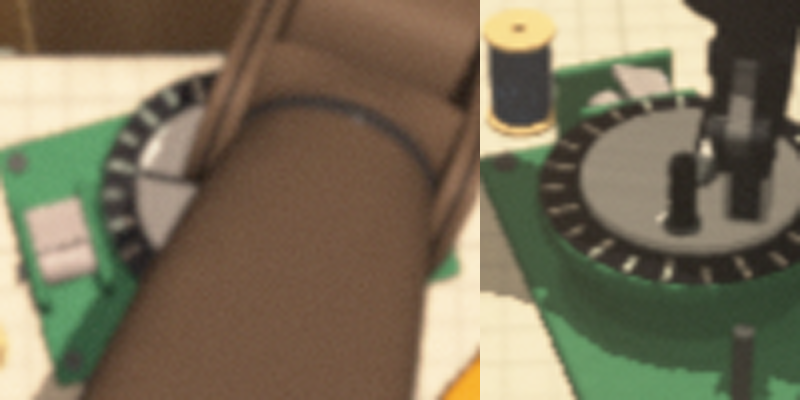

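Side picture: the shut fingers stand on the dial just beyond the pin (pin at (683,190), fingers at (745,190)), ready to push; the arm hides the dial from above.

>>> arm_command(
  series=[1.25,0,-0.2,0,0,0,1,1.75,-0.2,-0.2,0,0,6.6,1,2.3,-0.3,-0.2,0,0,13.6,1,2.85,-0.35,-0.2,0,0,20.6,1,3.4,-0.35,-0.2,0,0,27.6,1,3.95,-0.3,-0.2,0,0,34.6,1,4.5,-0.15,-0.2,0,0,41.6,1,5.0,0.05,-0.2,0,0,48.6,1,5.5,0.35,-0.2,0,0,55.6,1,5.95,0.65,-0.2,0,0,62.6,1],
)

```text
time: 3.55
eef_pos: [0.5256, -0.1199, 0.0944]
tcp_rot: [0.618, 0.786, -0.001, 0.005]
contact_force: [-3.1, -7.4, 1.0]
opening: -0.001
finger_force: 3.0
```

Run:
```python
from h import *
plan([pinpush(p) for p in (-166,-171,-176,-180,-184,-186,-188,-190)])
t=cam("top");s=cam("side")
a=cv2.resize(t[0][130:230,260:380],None,fx=4,fy=4,interpolation=2);b=cv2.resize(s[0][190:290,260:340],None,fx=4,fy=4,interpolation=2)
cv2.imwrite("pics/d2.png",np.hstack([a[:, :480],b[:, :320]]))
```

```text
t 3.55 p [ 0.5256 -0.1199  0.0944] yaw 103.7 F [-3.1 -7.4  1. ]
0.51,-0.29,0.63,0.2,0.5,-0.3,1
0.88,-0.44,0.63,0.3,0.5,4.7,1
1.27,-0.55,0.62,0.3,0.5,9.7,1
1.58,-0.61,0.62,0.3,0.5,13.7,1
1.90,-0.65,0.62,0.3,0.5,17.7,1
2.05,-0.66,0.61,0.3,0.5,19.7,1
2.21,-0.67,0.61,0.3,0.5,21.7,1
2.37,-0.67,0.61,0.3,0.5,23.7,1
```

View pics/d2.png

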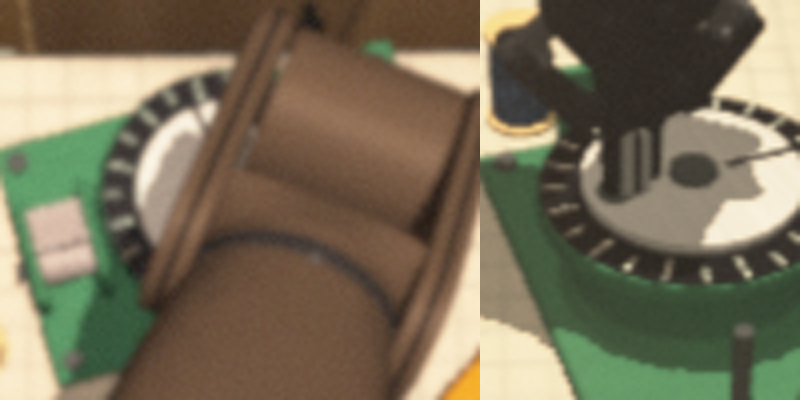

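```bash
cat >> h.py <<'E'
def index_angle(c,lo,hi,r=(.022,.055)):
    g=c[0].min(axis=2).astype(np.float32); A=np.arange(lo,hi,.25); rr=np.linspace(*r,40)
    sc=[]
    for a in np.radians(A):
        p=proj(c,np.c_[C[0]+rr*np.cos(a),C[1]+rr*np.sin(a),0*rr+.077]).astype(np.float32)
        sc.append(cv2.remap(g,p[:,0].copy(),p[:,1].copy(),cv2.INTER_LINEAR).mean())
    sc=np.array(sc); w=np.clip(np.median(sc)-sc-.4*(np.median(sc)-sc.min()),0,None); w[abs(A-A[sc.argmin()])>6]=0
    return (A*w).sum()/w.sum(), sc.min(), np.median(sc)
def red_angle(c,z=.075):
    b,g,r=[c[0][...,i].astype(int) for i in range(3)]; m=(r>130)&(g<70)&(b<80)
    v,u=np.nonzero(m); P=np.array([back(c,q,z) for q in zip(u,v)])[:,:2]-C; R=np.hypot(*P.T); k=(R>.056)&(R<.080)
    return np.degrees(np.arctan2(*P[k].mean(0)[::-1])),k.sum()
E
python3 - <<'E'
from h import *
for f in("top0","side0"):
    t=cam(f[:-1]); t=(cv2.imread(f"pics/{f}.png"),)+t[1:]
    print(f,index_angle(t,50,100),red_angle(t))
s=cam("side"); print(index_angle(s,-40,60),red_angle(s))
E
```

```text
top0 (np.float64(77.04604794156333), np.float32(144.98367), np.float32(214.78116)) (np.float64(-13.546801644453147), np.int64(20))
side0 (np.float64(77.83684338343677), np.float32(96.52976), np.float32(203.05704)) (np.float64(-15.924275833031535), np.int64(20))
(np.float64(18.73635266292602), np.float32(101.02354), np.float32(171.776)) (np.float64(-15.924275833031535), np.int64(20))
```

>>> arm_command(
  series=[0,0,0,0,0,0,1,0,0,0,0,0,0,1,0,0,0,0,0,0,1],
)

```text
time: 4.05
eef_pos: [0.5243, -0.1167, 0.0907]
tcp_rot: [0.616, 0.788, 0.0, 0.001]
contact_force: [1.8, -1.5, 2.5]
opening: -0.002
finger_force: 1.5
```

Run:
```python
from h import *
plan([pinpush(p) for p in (-166,-170,-174,-178,-181,-184,-186)])
s=cam("side"); print(index_angle(s,-40,60))
```

```text
t 4.05 p [ 0.5243 -0.1167  0.0907] yaw 104.0 F [ 1.8 -1.5  2.5]
0.17,-0.24,0.26,0.1,0.1,-0.0,1
0.47,-0.35,0.26,0.1,0.0,4.0,1
0.77,-0.45,0.26,0.1,0.0,8.0,1
1.08,-0.52,0.26,0.1,0.0,12.0,1
1.32,-0.56,0.26,0.1,0.0,15.0,1
1.55,-0.59,0.26,0.1,0.0,18.0,1
1.71,-0.60,0.26,0.1,0.0,20.0,1
(np.float64(15.95935351461612), np.float32(103.077835), np.float32(163.87814))
```

>>> arm_command(
  series=[0.3,-0.3,0.2,0,0,2,1,0.5,-0.35,0.2,0,0,4,1,0.75,-0.45,0.2,0,0,8,1,1.05,-0.5,0.2,0,0,12,1,1.3,-0.55,0.2,0,0,15,1,1.55,-0.6,0.2,0,0,18,1,1.7,-0.6,0.2,0,0,20,1,1.7,-0.6,0.2,0,0,20,1,1.7,-0.6,0.2,0,0,20,1,1.7,-0.6,0.2,0,0,20,1],
)

```text
time: 4.93
eef_pos: [0.5132, -0.101, 0.0875]
tcp_rot: [0.743, 0.669, -0.0, -0.001]
contact_force: [1.2, -1.6, 0.1]
opening: -0.003
finger_force: 0.7
```

Run:
```python
from h import *
plan([pinpush(p) for p in (-186,-188,-190,-192,-194)])
s=cam("side"); print(index_angle(s,-40,60))
t=cam("top")
a=cv2.resize(t[0][130:230,285:385],None,fx=4,fy=4,interpolation=2);b=cv2.resize(s[0][190:290,275:375],None,fx=4,fy=4,interpolation=2)
cv2.imwrite("pics/d3.png",np.hstack([a,b]))
```

```text
t 4.93 p [ 0.5132 -0.101   0.0875] yaw 84.0 F [ 1.2 -1.6  0.1]
-0.04,0.12,-0.05,-0.1,-0.1,0.0,1
0.11,0.06,-0.05,-0.1,-0.1,2.0,1
0.26,0.01,-0.05,-0.1,-0.0,4.0,1
0.41,-0.04,-0.05,-0.1,-0.0,6.0,1
0.56,-0.09,-0.05,-0.1,-0.0,8.0,1
(np.float64(-7.141894164313477), np.float32(114.55354), np.float32(205.56894))
```

View pics/d3.png

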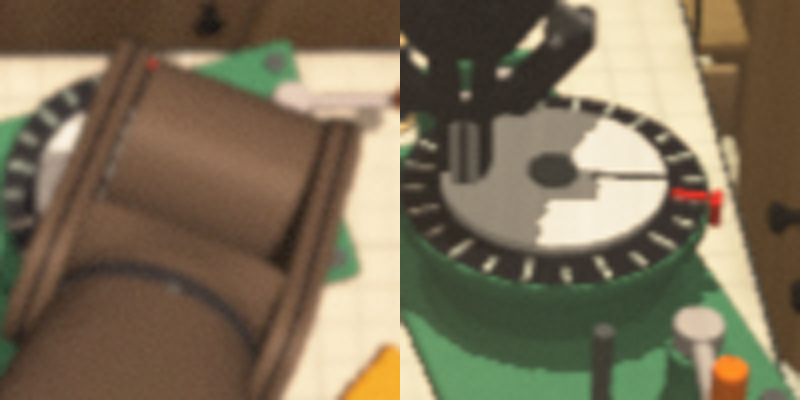

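The side picture shows the index at (670,177), a little short of the red line at (690,194). About 7° remain, so I push 6° and then check.

>>> arm_command(
  series=[0.1,0,0,0,0,2,1,0.25,0,0,0,0,4,1,0.35,-0.05,0,0,0,5,1,0.4,-0.05,0,0,0,6,1,0.4,-0.05,0,0,0,6,1,0.4,-0.05,0,0,0,6,1],
)

```text
time: 5.53
eef_pos: [0.5125, -0.0972, 0.0873]
tcp_rot: [0.777, 0.629, -0.001, -0.001]
contact_force: [-3.4, -3.5, -0.1]
opening: -0.002
finger_force: 1.6
```

Run:
```python
from h import *
plan([pinpush(p) for p in (-192,-193,-194)])
s=cam("side"); print(index_angle(s,-40,60),red_angle(s))
for z in (.073,.074,.075): print(z,red_angle(s,z))
# local analysis: fit lines in px
b,g,r=[s[0][...,i].astype(int) for i in range(3)]
m=(r-np.maximum(g,b)>60); m[:, :340]=0; m[:200]=0; m[260:]=0; m[:,365:]=0
print(s[0][232:246,340:358,2]); print(s[0][232:246,340:358,1])
```

```text
t 5.53 p [ 0.5125 -0.0972  0.0873] yaw 78.0 F [-3.4 -3.5 -0.1]
0.04,0.06,-0.07,-0.1,-0.0,0.0,1
0.12,0.03,-0.07,-0.1,-0.0,1.0,1
0.19,0.00,-0.07,-0.1,-0.0,2.0,1
(np.float64(-11.764830553817559), np.float32(117.542625), np.float32(210.33781)) (np.float64(-15.787168069805684), np.int64(21))
0.073 (np.float64(-13.670383858213354), np.int64(21))
0.074 (np.float64(-14.72998085109684), np.int64(21))
0.075 (np.float64(-15.787168069805684), np.int64(21))
[[228 161  78  59  60  58  55  61  60  70 128 206 235 238 233 201 135 165]
 [238 193  87  58  59  63  72  82  80  81 101 166 225 239 238 228 181 165]
 [218 171  82  59  61  90 135 155 158 156 135 149 219 240 239 235 199 162]
 [139 110  67  56  61  73  97 112 112 110 100 124 208 240 239 236 205 138]
 [181 142  78  75  83  76  73  70  69  65  66 100 199 240 240 237 206 129]
 [225 168 112 151 173 160 131 120 111 102 100 106 184 236 242 237 222 167]
 [221 139 109 161 193 208 217 221 222 221 220 189 172 221 239 231 219 182]
 [202 104  85 126 158 167 169 174 176 176 177 168 170 220 237 229 219 192]
 [156  79  65  80  97  98  97 109 119 114 111 122 1
[... 750 characters left out ...]
179 222 220 219 184 118]
 [212 153  69  54  51  53  51  52  50  51  51  76 146 169 156 182 197 151]
 [204 124  61  53  56  55  55  58  53  51  54  58  90  94  84 132 180 163]
 [186  94  57  69  84  79  59  62  61  52  50  60  63  58  62 127 182 171]
 [143  71  54  59  69  63  62  77  88  77  66  78  68  55  66 134 192 190]
 [ 99  58  52  51  51  52  53  61  69  65  58  72  65  47  61 139 200 209]
 [ 71  54  50  52  51  51  49  52  51  52  55  68  68  43  68 160 215 217]
 [ 55  51  52  57  62  55  52  51  50  50  63  77  63  40  70 169 219 217]
 [ 54  50  60  99 112  90  82  71  54  53  84  89  59  41  77 169 218 217]
 [ 51  50  52  82 113 153 174 147  85  61  90  97  74  55  86 170 213 214]]
```

>>> arm_command(
  series=[-0.5,0,0,0,0,0,1,-1.5,0,0,0,0,0,1,-2,0,-3,0,0,0,1,-2,0,-7,0,0,0,1,-2,0,-11,0,0,0,1,-2,0,-11,0,0,0,1],
)

```text
time: 6.08
eef_pos: [0.5145, -0.1195, 0.2081]
tcp_rot: [0.777, 0.629, 0.005, 0.008]
contact_force: [1.3, -1.5, 1.5]
opening: -0.0
finger_force: 0.0
```

Run:
```python
from h import *
plan([(.65,-.262,.18,180)])
```

```text
t 6.08 p [ 0.5145 -0.1195  0.2081] yaw 77.9 F [ 1.3 -1.5  1.5]
-11.10,16.18,3.13,0.6,1.0,-102.1,1
```

>>> arm_command(
  series=[-11,16,2,0,0,-102,1,-11,16,2,0,0,-102,1,-11,16,2,0,0,-102,1,-11,16,2,0,0,-102,1,-11,16,2,0,0,-102,1,-11,16,2,0,0,-102,1,-11,16,2,0,0,-102,1,-11,16,2,0,0,-102,1,-11,16,2,0,0,-102,1,-11,16,2,0,0,-102,1],
)

```text
time: 6.92
eef_pos: [0.6432, -0.2586, 0.1778]
tcp_rot: [0.26, 0.966, 0.0, 0.001]
contact_force: [-0.1, 0.4, -0.6]
opening: -0.002
finger_force: 0.0
```

Run:
```python
from h import *
plan([(.65,-.262,.18,180)])
s=cam("side");t=cam("top"); print(index_angle(s,-40,30),index_angle(t,-40,30),red_angle(s),red_angle(t))
a=cv2.resize(t[0][135:205,285:345],None,fx=7,fy=7,interpolation=2);b=cv2.resize(s[0][205:275,310:364],None,fx=7,fy=7,interpolation=2)
cv2.imwrite("pics/d4.png",np.hstack([a,b[:, :378]]))
```

```text
t 6.92 p [ 0.6432 -0.2586  0.1778] yaw 149.9 F [-0.1  0.4 -0.6]
-0.76,0.05,-0.22,0.1,0.1,-30.1,1
(np.float64(-11.746262344701258), np.float32(120.71401), np.float32(214.2074)) (np.float64(-11.666605987078068), np.float32(158.19507), np.float32(230.47577)) (np.float64(-15.637211191855556), np.int64(20)) (np.float64(-13.147222211763475), np.int64(21))
```

View pics/d4.png

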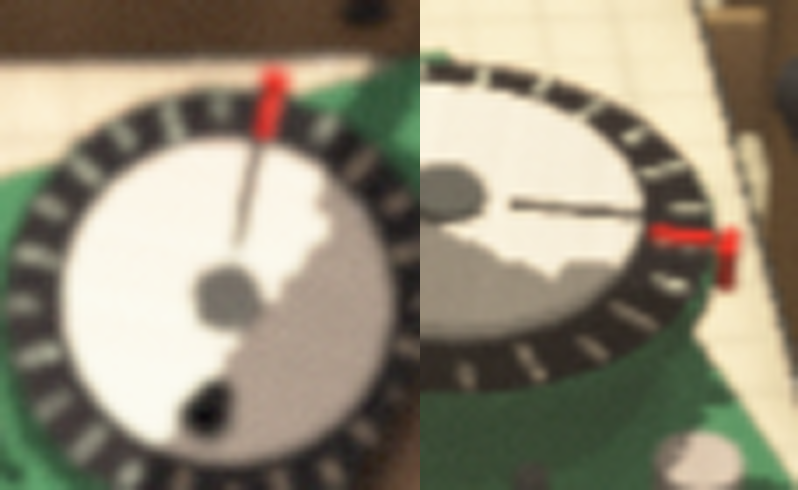

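Run:
```python
from h import *
for n in("top","side"):
    c=cam(n); b,g,r=[c[0][...,i].astype(float) for i in range(3)]; w=np.clip(r-np.maximum(g,b)-25,0,None)
    v,u=np.mgrid[0:420,0:560]
    for z in(.071,.073,.075,.077):
        P=np.array([back(c,(uu,vv),z)[:2] for uu,vv in zip(u[w>0],v[w>0])])-C; W=w[w>0]
        R=np.hypot(*P.T); A=np.degrees(np.arctan2(P[:,1],P[:,0])); o=[]
        for lo,hi in((.057,.065),(.062,.070),(.066,.075)):
            k=(R>lo)&(R<hi)&(abs(A+14)<15); o.append((round((A[k]*W[k]).sum()/W[k].sum(),2),int(k.sum())))
        print(n,z,o)
    for rr in((.02,.04),(.035,.055)): print(index_angle(c,-30,10,rr)[0])
```

```text
top 0.071 [(np.float64(-13.14), 10), (np.float64(-13.48), 16), (np.float64(-13.26), 19)]
top 0.073 [(np.float64(-13.43), 11), (np.float64(-13.48), 16), (np.float64(-13.47), 18)]
top 0.075 [(np.float64(-13.65), 13), (np.float64(-13.43), 16), (np.float64(-13.63), 18)]
top 0.077 [(np.float64(-13.27), 14), (np.float64(-13.28), 16), (np.float64(-13.5), 18)]
-11.550967675277434
-11.657107802205074
side 0.071 [(np.float64(-11.0), 14), (np.float64(-11.5), 18), (np.float64(-11.47), 19)]
side 0.073 [(np.float64(-13.27), 13), (np.float64(-13.74), 18), (np.float64(-13.46), 18)]
side 0.075 [(np.float64(-15.64), 13), (np.float64(-15.95), 17), (np.float64(-15.6), 19)]
side 0.077 [(np.float64(-17.94), 12), (np.float64(-18.29), 18), (np.float64(-18.02), 19)]
-11.976948906199338
-11.734529053759005
```

The index is at −11.7° and the red line at −13.5°, from both cameras. I go back for the last 1.8°.

Run:
```python
from h import *
plan([(*pinpush(-193.5,.025)[:2],.17,-283.5)])
```

```text
t 7.12 p [ 0.643  -0.2583  0.178 ] yaw 149.4 F [-0.2  0.8  0. ]
18.73,4.98,0.79,0.1,0.0,72.9,1
```

>>> arm_command(
  series=[18.7,5,0,0,0,73,1,18.7,5,0,0,0,73,1,18.7,5,0,0,0,73,1,18.7,5,0,0,0,73,1,18.7,5,0,0,0,73,1,18.7,5,0,0,0,73,1,18.7,5,0,0,0,73,1,18.7,5,0,0,0,73,1,18.7,5,0,0,0,73,1,18.7,5,0,0,0,73,1],
)

```text
time: 7.95
eef_pos: [0.5071, -0.1201, 0.1784]
tcp_rot: [0.78, 0.626, 0.0, 0.0]
contact_force: [-0.4, -0.8, -0.1]
opening: 0.003
finger_force: 0.0
```

Run:
```python
from h import *
q=pinpush(-193.5,.022)
plan([(*q[:2],.17,q[3]),q])
```

```text
t 7.95 p [ 0.5071 -0.1201  0.1784] yaw 77.5 F [-0.4 -0.8 -0.1]
0.31,0.01,0.84,0.1,-0.0,1.0,1
0.31,-0.00,9.04,0.1,-0.0,1.0,1
```

>>> arm_command(
  series=[0,0,4,0,0,1,1,0,0,7.5,0,0,1,1,0,0,9,0,0,1,1,0,0,9,0,0,1,1,0,0,9,0,0,1,1],
)

```text
time: 8.37
eef_pos: [0.5066, -0.12, 0.0876]
tcp_rot: [0.783, 0.622, -0.0, -0.001]
contact_force: [0.9, -0.2, 0.9]
opening: 0.0
finger_force: 0.0
```

Run:
```python
from h import *
plan([pinpush(-193.5,.004),pinpush(-193.5,0)])
```

```text
t 8.37 p [ 0.5066 -0.12    0.0876] yaw 76.9 F [ 0.9 -0.2  0.9]
2.11,0.07,-0.04,-0.1,-0.0,0.4,1
2.51,0.07,-0.04,-0.1,-0.0,0.4,1
```

>>> arm_command(
  series=[1,0,0,0,0,0.4,1,1.7,0.05,0,0,0,0.4,1,2.1,0.05,0,0,0,0.4,1,2.3,0.05,0,0,0,0.4,1,2.4,0.05,0,0,0,0.4,1,2.5,0.05,0,0,0,0.4,1,2.5,0.05,0,0,0,0.4,1,2.5,0.05,0,0,0,0.4,1],
)

```text
time: 9.03
eef_pos: [0.5135, -0.0965, 0.0886]
tcp_rot: [0.785, 0.619, 0.0, 0.001]
contact_force: [-0.3, -1.7, 1.5]
opening: -0.002
finger_force: 1.4
```

Run:
```python
from h import *
plan([pinpush(-193.5,0)])
print(index_angle(cam("side"),-40,30))
```

```text
t 9.03 p [ 0.5135 -0.0965  0.0886] yaw 76.5 F [-0.3 -1.7  1.5]
0.07,-0.07,0.06,0.1,0.0,0.0,1
(np.float64(-13.110752030894062), np.float32(121.19004), np.float32(205.29785))
```

>>> arm_command(
  series=[0.04,0,0,0,0,0,1,0.04,0,0,0,0,0,1,0.04,0,0,0,0,0,1,-0.5,0,0,0,0,0,1,-2,0,0,0,0,0,1,-2.3,0,-3,0,0,0,1,-2.3,0,-7,0,0,0,1,-2.3,0,-10,0,0,0,1,-2.3,0,-10,0,0,0,1],
)

```text
time: 9.83
eef_pos: [0.511, -0.1194, 0.195]
tcp_rot: [0.785, 0.619, 0.003, 0.005]
contact_force: [0.8, -0.2, 1.3]
opening: 0.002
finger_force: 0.0
```

Run:
```python
from h import *
plan([(.652,-.262,.17,180)])
print(index_angle(cam("side"),-40,30))
```

```text
t 9.83 p [ 0.511  -0.1194  0.195 ] yaw 76.5 F [ 0.8 -0.2  1.3]
-10.59,17.00,2.70,0.4,0.6,-103.5,1
(np.float64(-14.038755132116082), np.float32(117.82571), np.float32(200.87697))
```

Now to the lever.

>>> arm_command(
  series=[-10.6,17,2,0,0,-103,1,-10.6,17,2,0,0,-103,1,-10.6,17,2,0,0,-103,1,-10.6,17,2,0,0,-103,1,-10.6,17,2,0,0,-103,1,-10.6,17,2,0,0,-103,1,-10.6,17,2,0,0,-103,1,-10.6,17,2,0,0,-103,1,-10.6,17,2,0,0,-103,1,-10.6,17,2,0,0,-103,1],
)

```text
time: 10.72
eef_pos: [0.6471, -0.2598, 0.1645]
tcp_rot: [0.271, 0.963, 0.001, -0.003]
contact_force: [0.8, 0.1, 0.5]
opening: 0.001
finger_force: 0.0
```

Run:
```python
from h import *
plan([(.652,-.262,.17,180)])
t=cam("top");s=cam("side")
print(index_angle(t,-40,30),index_angle(s,-40,30))
for n,c in(("t",t),("s",s)):
    h=c[0].astype(int); m=(h[...,2]>190)&(h[...,1]>60)&(h[...,1]<140)&(h[...,0]<70); v,u=np.nonzero(m)
    for uu,vv in zip(u,v):
        p=back(c,(uu,vv),.105)
        if abs(p[0]-.617)<.03 and abs(p[1]+.261)<.03: print(n,uu,vv,p[:2])
```

```text
t 10.72 p [ 0.6471 -0.2598  0.1645] yaw 148.5 F [0.8 0.1 0.5]
-0.53,0.07,-0.55,0.1,-0.3,-31.5,1
(np.float64(-13.845541994019655), np.float32(158.13647), np.float32(230.26875)) (np.float64(-14.065625102133897), np.float32(122.98653), np.float32(214.36826))
```

>>> arm_command(
  series=[-0.5,0.1,0,0,0,-31,1,-0.5,0.1,0,0,0,-31,1,-0.5,0.1,0,0,0,-31,1,-0.5,0.1,0,0,0,-31,1,-0.5,0.1,0,0,0,-31,1,-0.5,0.1,3,0,0,-31,1,-0.5,0.1,6.5,0,0,-31,1,-0.5,0.1,8.2,0,0,-31,1,-0.5,0.1,8.2,0,0,-31,1,-0.5,0.1,8.2,0,0,-31,1],
)

```text
time: 11.65
eef_pos: [0.6517, -0.2616, 0.0833]
tcp_rot: [0.008, 1.0, 0.001, -0.002]
contact_force: [-0.7, -0.2, 0.7]
opening: 0.002
finger_force: 0.0
```

```bash
cat >> h.py <<'E'
V=np.array([.617,-.191])
def lever(th,gap=0,z=.082):
    f=np.radians(th); u=np.array([np.sin(f),-np.cos(f)]); p=V+.070*np.array([np.cos(f),np.sin(f)])-(.019+gap)*u
    return (*p,z,th-90)
E
python3 - <<'E'
from h import *
plan([lever(a) for a in(-90,-96,-102,-108,-114,-120,-126,-132,-138,-144)])
E
```

```text
t 11.65 p [ 0.6517 -0.2616  0.0833] yaw 179.1 F [-0.7 -0.2  0.7]
1.57,0.03,0.14,0.2,-0.3,-0.9,1
2.31,-0.14,0.14,0.2,-0.3,5.1,1
3.06,-0.23,0.14,0.1,-0.3,11.1,1
3.82,-0.25,0.15,0.1,-0.3,17.1,1
4.57,-0.18,0.15,0.1,-0.3,23.1,1
5.32,-0.04,0.15,0.1,-0.3,29.1,1
6.05,0.18,0.16,0.1,-0.3,35.1,1
6.75,0.48,0.16,0.1,-0.3,41.1,1
7.41,0.84,0.17,0.1,-0.3,47.1,1
8.03,1.28,0.17,0.0,-0.3,53.1,1
```

>>> arm_command(
  series=[1.55,0,0,0,0,0,1,2.3,-0.15,0,0,0,5,1,3.05,-0.25,0,0,0,11,1,3.8,-0.25,0,0,0,17,1,4.55,-0.2,0,0,0,23,1,5.3,-0.05,0,0,0,29,1,6.05,0.2,0,0,0,35,1,6.75,0.5,0,0,0,41,1,7.4,0.85,0,0,0,47,1,8.05,1.3,0,0,0,53,1],
)

```text
time: 12.48
eef_pos: [0.5744, -0.2508, 0.0893]
tcp_rot: [0.456, 0.89, -0.001, 0.004]
contact_force: [1.4, -3.6, -0.8]
opening: 0.001
finger_force: 1.5
```

Run:
```python
from h import *
plan([lever(a) for a in(-144,-148,-152,-155,-157,-159,-161)])
s=cam("side"); crop(s,265,200,120,130,4.5,"pics/l1.png")
```

```text
t 12.48 p [ 0.5744 -0.2508  0.0893] yaw 125.8 F [ 1.4 -3.6 -0.8]
0.44,-0.04,0.72,0.1,0.4,-0.2,1
0.93,-0.15,0.72,0.1,0.4,3.8,1
1.43,-0.24,0.72,0.1,0.4,7.8,1
1.81,-0.27,0.71,0.1,0.4,10.8,1
2.06,-0.29,0.71,0.1,0.4,12.8,1
2.32,-0.30,0.71,0.1,0.4,14.8,1
2.57,-0.29,0.71,0.1,0.4,16.8,1
```

View pics/l1.png

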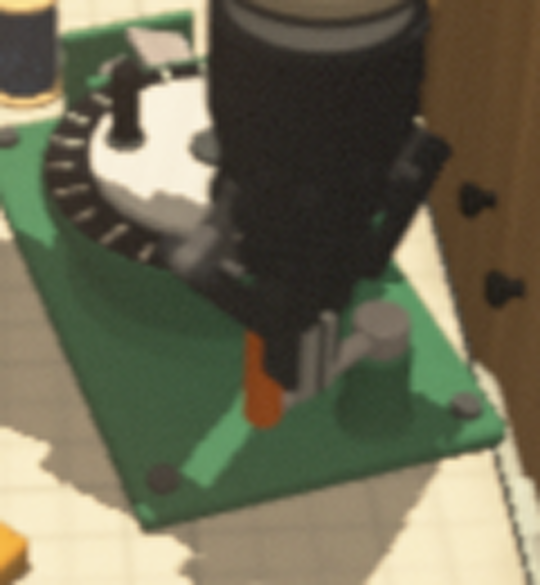

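The side picture shows the fingers pushing the orange grip at (263,380), lever most of the way round; the dial is clear of the arm. I continue to the stop.

>>> arm_command(
  series=[0.45,0,0,0,0,0,1,0.95,-0.15,0,0,0,4,1,1.4,-0.25,0,0,0,8,1,1.6,-0.25,0,0,0,10.8,1,1.8,-0.25,0,0,0,10.8,1,1.8,-0.25,0,0,0,10.8,1],
)

```text
time: 13.03
eef_pos: [0.5627, -0.2376, 0.0884]
tcp_rot: [0.533, 0.846, -0.001, 0.005]
contact_force: [3.1, -5.6, -0.4]
opening: 0.001
finger_force: 3.0
```

Run:
```python
from h import *
plan([lever(a) for a in(-155,-157,-159,-161)])
```

```text
t 13.03 p [ 0.5627 -0.2376  0.0884] yaw 115.6 F [ 3.1 -5.6 -0.4]
0.03,-0.11,0.64,0.2,0.5,0.6,1
0.28,-0.17,0.64,0.2,0.5,2.6,1
0.53,-0.22,0.64,0.2,0.5,4.6,1
0.78,-0.26,0.64,0.2,0.5,6.6,1
```

>>> arm_command(
  series=[0.2,-0.05,0,0,0,1,1,0.4,-0.1,0,0,0,2,1,0.4,-0.1,0,0,0,2,1,0.4,-0.1,0,0,0,2,1],
)

```text
time: 13.37
eef_pos: [0.5623, -0.2376, 0.0888]
tcp_rot: [0.548, 0.836, -0.002, 0.009]
contact_force: [9.1, -12.4, -6.2]
opening: 0.004
finger_force: 7.6
```

>>> arm_command(
  series=[0.3,0,0,0,0,0,1,0.3,0,0,0,0,0,1,0.3,0,0,0,0,0,1,0.3,0,0,0,0,0,1],
)

```text
time: 13.7
eef_pos: [0.5622, -0.2375, 0.089]
tcp_rot: [0.548, 0.836, -0.003, 0.013]
contact_force: [11.8, -18.9, -11.4]
opening: 0.002
finger_force: 11.1
```

Run:
```python
from h import *
plan([lever(a) for a in(-155,-157,-159,-161)])
```

```text
t 13.7 p [ 0.5622 -0.2375  0.089 ] yaw 113.6 F [ 11.8 -18.9 -11.4]
0.01,-0.08,0.69,0.5,1.4,-1.4,1
0.25,-0.15,0.69,0.5,1.4,0.6,1
0.50,-0.21,0.68,0.6,1.4,2.6,1
0.75,-0.26,0.68,0.6,1.4,4.6,1
```

Firmly on the stop: the force rises to 25 N with no motion, at the −155° predicted for 1.4 rad. I retract and check.

>>> arm_command(
  series=[-0.7,0,0,0,0,0,1,-2,0,0,0,0,0,1,-2.5,0,0,0,0,0,1,-2.5,0,-4,0,0,0,1,-2.5,0,-8,0,0,0,1,-2.5,0,-11,0,0,0,1,-2.5,4,-11,0,0,0,1,-2.5,8,-11,0,0,0,1,-2.5,11,-11,0,0,0,1,-2.5,11,-11,0,0,0,1],
)

```text
time: 14.53
eef_pos: [0.671, -0.2057, 0.1961]
tcp_rot: [0.547, 0.837, 0.001, 0.0]
contact_force: [-1.3, -0.6, 0.2]
opening: -0.005
finger_force: 0.0
```

Run:
```python
from h import *
plan([])
t=cam("top");s=cam("side")
print(index_angle(t,-40,30),index_angle(s,-40,30))
a=cv2.resize(t[0][130:270,225:395],(400,330),interpolation=2);b=cv2.resize(s[0][185:345,225:385],(400,400),interpolation=2)
a=cv2.copyMakeBorder(a,0,70,0,0,0); cv2.imwrite("pics/f.png",np.hstack([a,b]))
```

```text
t 14.53 p [ 0.671  -0.2057  0.1961] yaw 113.7 F [-1.3 -0.6  0.2]
(np.float64(-28.409571953447283), np.float32(47.382545), np.float32(127.350746)) (np.float64(-13.97732773527836), np.float32(71.23179), np.float32(117.52214))
```

View pics/f.png

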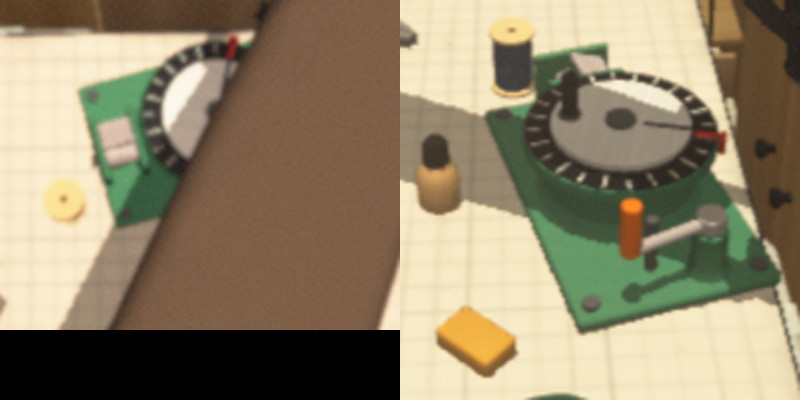

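The side picture shows the lever bar against the post at (650,240), the index in line with the red line at (700,130), and the spool, bottle and wax unmoved. The arm is clear, so I hand in.

```bash
python3 -c "
from plant import ctrl; print(ctrl.sign_off())"
```

```text
the job is handed in; nothing more can be done
None
```

The job is handed in: the dial's index line is within about 0.5° of the red line, the clamp lever is hard against its stop, the spool, bottle and wax block were not moved, and it took about 14.5 s of the 58 s.

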